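Slide a memory module into its carrier and hold the loaded carrier level

ROBOT

A 6-joint arm with a two-finger parallel gripper is mounted at the origin on a cart in front of the work surface, level with it; the furniture and walls round the work are solid. World frame = base frame: x ahead of the robot, y to its left, z up, the work surface at z = 0. Lengths are in mm, angles in degrees, forces in N, time in s.
With the tool pointing down it reaches from about 350 to 925 mm from the base axis. Payload 6.4 kg.
Tool frame: the origin (TCP) lies midway between the tips of the shut fingers; the grasp point (between the pads) lies 19 mm behind it; z points along the fingers, y is the line along which they close (so a half turn about z gives the same grasp; the last joint's range is limited). The gripper opens to 85 mm and grips with 20 to 120 N. Pads are 22 mm wide; open, the fingers measure 114 mm over their backs; the gripper's body (76 mm by 85 mm) begins 54 mm behind the grasp point. The pads swing forward as they close: fully open they stand 13 mm farther back than shut.
Start: joints at [-82.798, 14.043, 89.255, -0, 76.702, -9.975], TCP at [191.969, -621.017, 231.29] pointing down, gripper open.
Joint ranges: [-179.41, 179.41], [-58.25, 129.5], [7.25, 145.43], [-54.29, 234.29], [11.92, 165.04], [-157.13, 157.13]. Speed limits (degrees/s): [147.25, 147.25, 180, 180, 180, 180].

INTERFACE

Orientations are given as [roll, pitch, yaw] about the fixed x, y, z axes, in that order (R = Rz(yaw) Ry(pitch) Rx(roll)).
In Python, from plant import r gives the robot as it stands.
- The arm moves only by the tool send_path, called after "Request:" as a command line: name --argument value ..., lists and objects as JSON in quotes. Schema: {"type":"object","properties":{"ticks":{"type":"array","items":{"type":"array","prefixItems":[{"type":"array","items":{"type":"number"},"minItems":3,"maxItems":3},{"type":"number"}],"minItems":2,"maxItems":2},"minItems":1,"maxItems":10},"aperture":{"type":"number"},"clamp_n":{"type":"number"},"only":{"type":"string"},"quiet":{"type":"boolean"},"lines":{"type":"string"}},"required":["ticks"],"additionalProperties":false}. ticks is a list of rows, 1 to 10 of them, each written [[dx, dy, dz], turn]: dx, dy, dz in a scale on which 1.0 is 300 mm, then a turn about the tool's z in shares of 90 degrees (1.0 is 90 degrees); each row shifts and turns the commanded pose from where the row before left it, along the tool's axes as they then stand; what a row does not reach is not made up. A row lasts 1/12 s, in which the tool goes at most 41.7 mm and 7.16 degrees, less where a joint would pass 70% of its speed; a pose out of reach is approached as far as the arm can. aperture is the finger opening in mm, set as the call begins (left out keeps the last). The fingers move at their own pace and stop on an object; clamp_n is the grip in N (left out, the last holds). Time passes only in rows, so rows that do not move let the fingers close. The tool returns the time, the measured TCP pose, the force, the opening and the grip force at its end. only (a regular expression) keeps the lines of the reply that match it, lines (a string "A,B") keeps lines A to B, and quiet returns only ok. Input that does not fit is refused with a message, and nothing moves.
- r.get_state(): the state, without advancing time (a new reading comes with each control period).
- r.grab_frame(name): name is "scene" or "side" or "wrist"; returns the picture (480x640x3 uint8, red, green, blue); there is no depth.
- r.camera_params(name): a dict with "fx", "fy", "cx", "cy" (pixels), "view" (4x4, takes a point from world to camera coordinates); the wrist camera has in their place "T_tool_cam" (4x4, takes a point from camera to tool coordinates, whose origin is the TCP and whose axes are the flange's). Camera axes: x right, y down, z forward; pixel columns grow to the right and rows downward; lengths in mm; the calibration is good to about 2 mm. A picture is of the moment at which its call begins: read the wrist's pose just before it. camera_params takes no time and is no camera call.
- r.sign_off(): hands the job in; it is judged then, once.
The state is a dict: "clock": time; "q": joint angles; "qd": joint speeds; "effort": joint torques, N m; "eef_pos": TCP position; "eef_rot": TCP orientation; "wrist_force": force on the tool from outside, world axes, zero at the start; "moment": the same for the moment, N m; "width": finger opening in mm; "finger_force": force on a finger pad.
Only numpy, scipy, OpenCV 4.12 (cv2) and the standard library are available. Lean on these libraries where they do the work, as an engineer would, in place of code of your own. Each camera call takes 0.05 s, during which the arm holds its last target. There are 200 camera calls.

TASK

Slide the memory module lengthwise through the flared mouth of the black carrier that lies in the cradle, under the lips and fully home against the closed end. Then grip the carrier itself by its sides and lift it straight out of the cradle, keeping it level because the mouth stays open and the module could slide out. Finish still holding the loaded carrier in the gripper, level and still, about 20 cm above the desk, ready to be handed over; leave the other things on the desk where they are.

Things in the scene. Friction and masses are not known exactly. Their poses are not given: they have to be found in the camera images.
- memory_module: PC memory module with heat spreader, lying flat on the desk: 32 mm (own x) by 133 mm (own y) by 8 mm high; 45 g. Origin: centre of its underside; z up. Either end may go in first. Take it across the 32 mm near one end, so that the fingers stay outside the carrier.
- carrier: Black plastic channel lying loose in the cradle, 110 g. Own y: +y to the open mouth, -y to the closed end; x across, z up. Origin: centre of its underside, at first 26 mm above the desk. 42 mm wide, 15 mm high, from y = -72 to +62 mm. Inside 35 mm wide, floor 3 mm above the origin; lips 4 mm wide over both long sides, underside 13 mm above the origin; open on top between them.
- carrier_mouth (a point): Middle of the carrier's mouth rim: 62 mm from the carrier's origin along its y, 8 mm above its underside; axes as the carrier's. The last 10 mm before the rim flare: inside about 42 mm wide at the rim, floor sloping down 1.5 mm, lips sloping up 3.5 mm.
- carrier_stop (a point): Middle of the inner face of the closed end, the end stop: y = -68 mm in the carrier, 8 mm above its underside; axes as the carrier's. With the module home against it, the module's origin lies at y = -1 mm and its outer end stands about 3.5 mm out of the mouth, so closed fingertips can push it home from outside.
- carrier_grip (a point): Where to grip the carrier: middle of its length, 7 mm above its underside, near the centre of mass; axes as the carrier's. The straight sides, 42 mm apart along its x, hang free here for 25 mm either way between the saddles, down to the plate of the cradle.
- cradle: Loading cradle fixed to the desk: plate 60 (own x) x 150 mm (own y), top 6 mm above the desk, with two grey U-shaped saddles 18 mm long at y = -55 and +45 mm. Their cheeks end 34 mm above the desk, 2 mm beside the carrier. A wall at y = -74 mm, 42 mm high, takes the push on the closed end. Origin: under its centre at desk level; +y is the mouth side. The carrier lifts straight up out of it.
- usb_stick: Bystander: USB stick lying flat, 18 x 56 x 8 mm. Origin: centre of its underside.
- ssd: Bystander: flat 2.5 inch drive, 70 x 101 x 8 mm. Origin: centre of its underside.
- side_cutters: Bystander: blue-handled side cutters, 49 x 135 x 13 mm. Origin: centre of the underside.
- tape_roll: Bystander: roll of black electrical tape, 62 mm across, 19 mm high. Origin: centre of its underside.
There are look-alikes about, which are no part of the job. There is more than one size of the carrier; the job needs the larger.

How it is judged:
By the outcome, as a careful person would: the job done as asked, in the order asked, and still so for the second after the job is handed in, while the arm keeps its last pose, push and grip.
It also fails if it takes over 64 s, if anything falls off the work surface, if the arm or the gripper's body presses on something with over 40 N, if the wrist force passes 120 N, or if a joint passes its speed limit or range.

## Working session

There is one attempt and no reset: what is moved stays moved. The work goes in short steps, Python scripts to look and compute and a tool call to move; the robot and the scene stay as the last step left them, time stands still between calls to the robot, and variables do not carry over. Pictures are saved under pics/ and viewed, at most 10 in all, crops included, and the job is handed in when it is done.

```bash
mkdir -p pics; ls; python3 - <<'E'
from plant import r
import cv2,numpy as np
s=r.get_state();print(s)
for n in("scene","side"):
    cv2.imwrite(f"pics/{n}0.png",r.grab_frame(n)[:,:,::-1]);p=r.camera_params(n);print(n,p)
print(r.camera_params("wrist"))
E
```

```text
pics
{'clock': 0.0, 'q': array([-8.27964159e+01,  1.40847089e+01,  8.93246555e+01, -1.09526463e-03,
        7.67035134e+01, -9.97410911e+00]), 'qd': array([-0.01284913,  0.02606144,  0.03919549,  0.0638878 , -0.08675606,
       -0.02593405]), 'effort': array([ 3.52763243e-03, -4.29506922e+01, -3.26126146e+01,  3.52440713e-05,
        5.35007712e-03, -6.02398174e-06]), 'eef_pos': array([ 191.90952776, -620.43387271,  230.17614979]), 'eef_rot': array([-1.79888644e+02, -1.85014852e-02,  1.71779282e+01]), 'wrist_force': array([-0.20624692,  0.23770286,  0.37394087]), 'moment': array([ 0.06413873, -0.00474166,  0.0318332 ]), 'finger_force': 0.0, 'width': 85.39782389779555}
scene {'fx': 462.5150917483527, 'fy': 462.5150917483527, 'cx': 320.2464904714642, 'cy': 238.96528347118874, 'view': array([[-7.75083277e-01, -6.31749161e-01,  1.17860921e-02,
         4.90654104e+02],
       [-3.75657009e-01,  4.45728955e-01, -8.12531544e-01,
         1.03837868e+02],
       [ 5.08062719e-01, -6.34207140e-01, -5.82798059e-01,
         8.10819504e+02],
       [ 0.00000000e+00,  0.00000000e+00,  0.0000000
[... 251 characters left out ...]
361e-02, -4.27329600e-01, -9.03917657e-01,
         1.56982468e+02],
       [ 4.42625568e-02,  9.02837351e-01, -4.27697958e-01,
         7.29540473e+02],
       [ 0.00000000e+00,  0.00000000e+00,  0.00000000e+00,
         1.00000000e+00]])}
{'fx': 384.32724286915015, 'fy': 384.32724286915015, 'cx': 318.97250618208597, 'cy': 237.7468510436139, 'T_tool_cam': array([[ 7.55049806e-04, -9.56806614e-01, -2.90724155e-01,
         7.34658225e+01],
       [ 9.99999475e-01,  9.23993451e-04, -4.43835276e-04,
         2.75158804e-01],
       [ 6.93291742e-04, -2.90723667e-01,  9.56806808e-01,
        -1.42279969e+02],
       [ 0.00000000e+00,  0.00000000e+00,  0.00000000e+00,
         1.00000000e+00]])}
```

View pics/scene0.png

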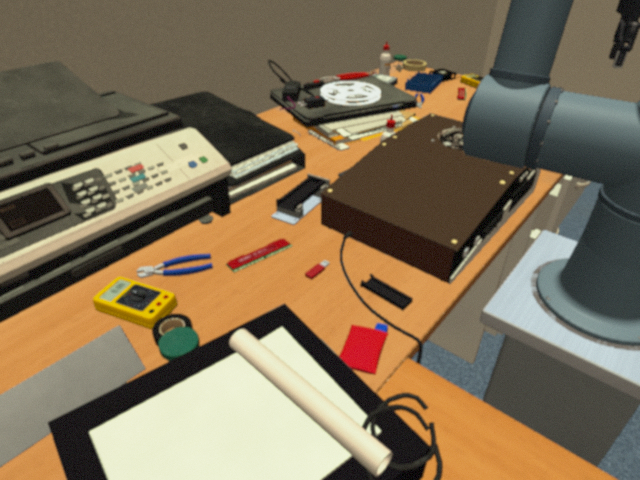

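View pics/side0.png

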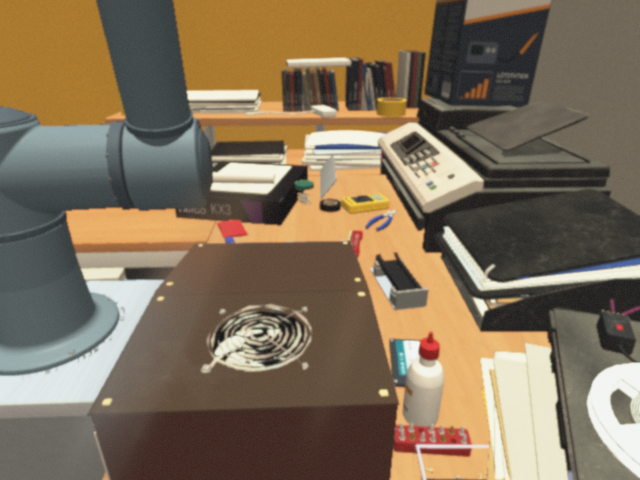

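Scene view: red module candidate at (259,254), small red stick (318,269), red pad (363,348); a black channel in the cradle at (302,195), another loose on the desk at (386,291). The side view shows the cradle at (400,280), with a wall at its near end, and a red board at (432,438). Next I'll measure these and make an enlarged crop.

```bash
cat > h.py <<'E'
import cv2,numpy as np
from plant import r
from scipy.spatial.transform import Rotation as R
def T_wrist(s):
    T=np.eye(4);T[:3,:3]=R.from_euler('xyz',s['eef_rot'],degrees=True).as_matrix();T[:3,3]=s['eef_pos']
    return np.linalg.inv(T@r.camera_params('wrist')['T_tool_cam'])
def cast(p,V,uv,z):
    uv=np.atleast_2d(uv).astype(float)
    d=np.c_[(uv[:,0]-p['cx'])/p['fx'],(uv[:,1]-p['cy'])/p['fy'],np.ones(len(uv))]@V[:3,:3]
    c=-V[:3,:3].T@V[:3,3]
    return c+d*((z-c[2])/d[:,2])[:,None]
def proj(p,V,X):
    x=np.atleast_2d(X)@V[:3,:3].T+V[:3,3];return x[:,:2]/x[:,2:]*p['fx']+[p['cx'],p['cy']]
def red(im):
    h=cv2.cvtColor(im,cv2.COLOR_BGR2HSV);return (((h[...,0]<9)|(h[...,0]>171))&(h[...,1]>140)&(h[...,2]>70)).astype(np.uint8)
def blobs(m,amin):
    return [c for c in cv2.findContours(m,cv2.RETR_EXTERNAL,cv2.CHAIN_APPROX_NONE)[0] if cv2.contourArea(c)>amin]
def rect(P):
    (c,wh,a)=cv2.minAreaRect(P[:,:2].astype(np.float32));a=a+(0 if wh[0]>wh[1] else 90)
    return np.round(c,1),np.round(sorted(wh),1),round(a%180,1)
E
python3 - <<'E'
from h import *
for n,z in(('scene',4),('side',4)):
    im=cv2.imread(f'pics/{n}0.png');p=r.camera_params(n);V=p['view']
    print(n,'cam',-V[:3,:3].T@V[:3,3])
    for c in blobs(red(im),25): print(c.mean(0),rect(cast(p,V,c[:,0],z)))
im=cv2.imread('pics/scene0.png');p=r.camera_params('scene');V=p['view']
h=cv2.cvtColor(im,cv2.COLOR_BGR2HSV);m=(h[...,2]<60).astype(np.uint8)
for c in blobs(m,100):
    x,y,w,hh=cv2.boundingRect(c)
    if 250<x<420 and 160<y<320: print('dark',(x,y,w,hh),rect(cast(p,V,c[:,0],10)),rect(cast(p,V,c[:,0],41)))
a=cv2.resize(im[165:320,215:425],None,fx=3.8,fy=3.8,interpolation=3);cv2.imwrite('pics/crop1.png',a[:600,:800])
E
```

```text
scene cam [  7.35805217 777.91429249 551.13268182]
[[363.70068027 348.06802721]] (array([254.6, 362.1]), array([59. , 88.6]), 110.1)
[[314.28205128 270.82051282]] (array([429.2, 268.1]), array([19.3, 39.8]), 89.1)
[[258.         253.01612903]] (array([547.5, 294.5]), array([ 26.5, 130. ]), 77.9)
[[135.07142857 168.17857143]] (array([1040.6,  245.7]), array([24. , 31.2]), 80.3)
[[390.45833333 123.33333333]] (array([ 711.4, -442.6]), array([24.7, 67.9]), 121.8)
[[460.68965517  93.17241379]] (array([ 672. , -861.6]), array([ 18.2, 121.9]), 115.1)
[[352.35384615  75.29230769]] (array([1095.9, -777.6]), array([ 91.3, 127.6]), 50.1)
side cam [ 425.49134095 -613.29419833  455.15507839]
[[446.20792079 451.73267327]] (array([ 589.6, -263.6]), array([ 7.1, 57.5]), 176.0)
[[452.05970149 435.17910448]] (array([ 604.2, -240.9]), array([20.6, 21.6]), 80.3)
[[438.04878049 436.02439024]] (array([ 586.1, -239.3]), array([ 8.5, 20.6]), 87.0)
[[410.76923077 436.67692308]] (array([ 553.1, -243. ]), array([37.7, 46.4]), 172.5)
[[429.25       346.26388889]] (array([621.8, -70.9]), array([29.4, 67.5]), 75.9)
[[356.3974359  240.32051282]] (array([547.1, 300.7]), array([ 24.6, 128.6]), 78.1)
[[231.67123288 227.83561644]] (array([244.8, 396.9]), array([ 59.9, 110.6]), 107.5)
dark (362, 277, 49, 32) (array([293.4, 237.5]), array([30. , 90.8]), 176.4) (array([277. , 268.5]), array([28.3, 85.6]), 176.4)
dark (277, 177, 49, 35) (array([629. ,  73.4]), array([ 56.5, 159.8]), 98.8) (array([593.4, 113.7]), array([ 53.2, 150.7]), 98.8)
```

View pics/crop1.png

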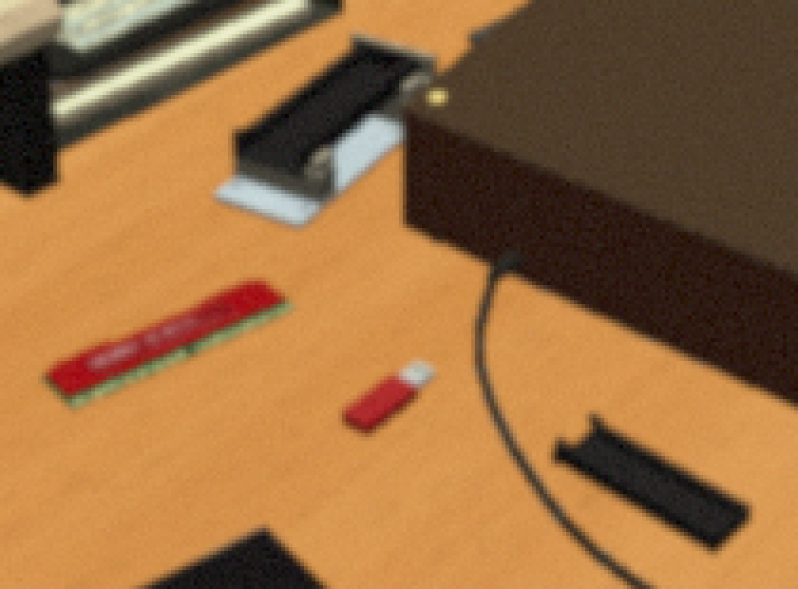

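Two channels: the one in the cradle at (302,195), about 45-50 x 135-150 mm, and the loose one at (386,291), about 30 x 91 mm. The cradle one is the larger and lies in the cradle with its mouth toward +y and the wall toward -y, so that's the one meant. The module is the red strip with a green edge at (259,254), 130 mm long. The red stick (318,269) is the USB stick. I'll move above both for a wrist view.

The manual's scale: shifts go in shares of 300 mm and turns go in shares of 90 degrees. Converting my numbers, -30 mm / 300 = -0.1, -28 mm / 300 = -0.0933.

Request:
send_path --ticks '[[[0, 0, -0.1], 0], [[0.0333, -0.0333, -0.1], 0], [[0.0833, -0.0933, 0], 0], [[0.0833, -0.0933, 0], 0], [[0.0833, -0.0933, 0], 0], [[0.0833, -0.0933, 0], 0], [[0.0833, -0.0933, 0], 0], [[0.0833, -0.0933, 0], 0], [[0.0833, -0.0933, 0], 0], [[0.0833, -0.0933, 0], 0]]'

```text
clock: 0.93
eef_pos: [323.7, -333.5, 290.8]
eef_rot: [-180.0, -0.0, 17.1]
wrist_force: [0.8, -0.1, 0.6]
width: 85.8
finger_force: 0.0
```

Request:
send_path --ticks '[[[0.0833, -0.0933, 0], 0], [[0.0833, -0.0933, 0], 0], [[0.0833, -0.0933, 0], 0], [[0.0833, -0.0933, 0], 0], [[0.0833, -0.0933, 0], 0], [[0.0833, -0.0933, 0], 0], [[0.0833, -0.0933, 0], 0], [[0.0833, -0.0933, 0], 0], [[0.0833, -0.0933, 0], 0], [[0.0833, -0.0933, 0], 0]]'

```text
clock: 1.77
eef_pos: [479.8, 8.0, 291.0]
eef_rot: [-180.0, 0.0, 17.2]
wrist_force: [0.8, 0.2, -0.2]
width: 85.3
finger_force: 0.0
```

Request:
send_path --ticks '[[[0.0833, -0.0933, 0], 0], [[0.0833, -0.0933, 0], 0], [[0.0833, -0.0933, 0], 0], [[0.0833, -0.0933, 0], 0], [[0.0833, -0.0933, 0], 0], [[0.0833, -0.0933, 0], 0]]'

```text
clock: 2.27
eef_pos: [573.5, 212.7, 290.7]
eef_rot: [180.0, 0.1, 17.2]
wrist_force: [0.6, 0.2, -0.2]
width: 85.7
finger_force: 0.0
```

Request:
send_path --ticks '[[[0, 0, 0.02], -0.0789], [[0, 0, 0.02], -0.0789], [[0, 0, 0.02], -0.0789], [[0, 0, 0.02], -0.0789], [[0, 0, 0.02], -0.0789], [[0, 0, 0.02], -0.0789], [[0, 0, 0.02], -0.0789], [[0, 0, 0.02], -0.0789], [[0, 0, 0.02], -0.0789], [[0, 0, 0.02], -0.0789]]'

```text
clock: 3.1
eef_pos: [573.0, 210.7, 230.4]
eef_rot: [-179.9, 0.0, 88.5]
wrist_force: [0.2, -0.6, 0.6]
width: 85.1
finger_force: 0.0
```

Request:
send_path --ticks '[[[0, 0, 0], 0], [[0, 0, 0], 0], [[0, 0, 0], 0]]'

```text
clock: 3.35
eef_pos: [573.4, 210.7, 231.5]
eef_rot: [180.0, -0.0, 88.0]
wrist_force: [0.9, 0.0, 0.2]
width: 85.2
finger_force: 0.0
```

```bash
python3 - <<'E'
from h import *
s=r.get_state();im=r.grab_frame('wrist')[:,:,::-1];cv2.imwrite('pics/w1.png',im)
print(s['clock'],s['eef_pos'],s['eef_rot'],s['q'])
p=r.camera_params('wrist');V=T_wrist(s)
for c in blobs(red(im.copy()),150): print(c.mean(0),rect(cast(p,V,c[:,0],8)))
E
```

```text
3.35 [573.38946858 210.72192349 231.4578376 ] [ 1.79995714e+02 -1.26731280e-03  8.80285153e+01] [9.55666311e+00 8.87953748e+00 9.52030392e+01 3.97043772e-04
 7.59129700e+01 1.15280512e+01]
[[162.27826087 145.19130435]] (array([429.6, 267.6]), array([18.6, 38.8]), 90.1)
[[285.06686047 103.57267442]] (array([545.5, 296.4]), array([ 26.2, 129.9]), 78.0)
```

View pics/w1.png

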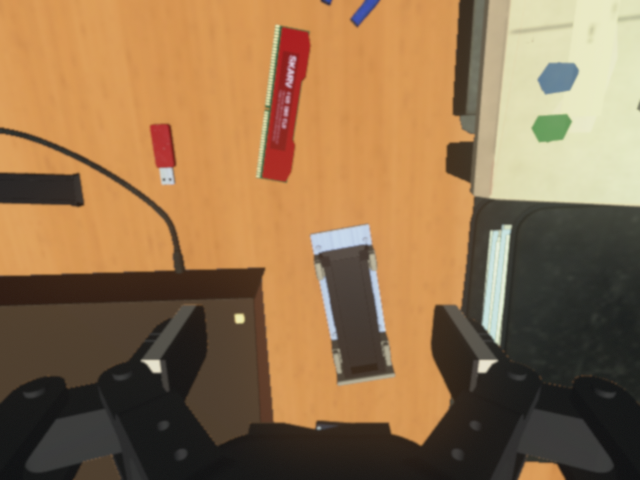

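Wrist view: module from about (280,26) to (275,180) with green contacts on its left; USB stick (163,153); cradle with plate edge (311,234)-(369,225) and wall at (366,379); carrier mouth at (345,250), toward +y; brown box edge at column 265. I'll measure these exactly.

```bash
python3 - <<'E'
from h import *
s=r.get_state();im=cv2.imread('pics/w1.png');p=r.camera_params('wrist');V=T_wrist(s)
h=cv2.cvtColor(im,cv2.COLOR_BGR2HSV).astype(int)
wood=(h[...,0]>9)&(h[...,0]<20)&(h[...,1]>110)&(h[...,2]>120)
m=((~wood)).astype(np.uint8)
def best(m,x0,y0,x1,y1):
    k=np.zeros_like(m);k[y0:y1,x0:x1]=m[y0:y1,x0:x1];return max(blobs(k,50),key=cv2.contourArea)[:,0]
c=best(m,245,10,325,195);print('module z8',rect(cast(p,V,c,8)),'z4',rect(cast(p,V,c,4)))
d=((h[...,2]<75)).astype(np.uint8)
c=best(d,305,235,400,376)
print('carrier z41',rect(cast(p,V,c,41)),'box',cv2.boundingRect(c))
g=best(m,300,215,405,395);print('cradle z6',rect(cast(p,V,g,6)))
pl=best(((h[...,2]>110)&(h[...,1]<80)).astype(np.uint8),300,215,405,300);print('plate front',cv2.boundingRect(pl))
for u in ((311,234),(369,225)): print('plate corner',cast(p,V,u,6))
for u in ((338,383),(394,376)): print('wall',cast(p,V,u,42),cast(p,V,u,0))
print('camera',-V[:3,:3].T@V[:3,3])
print('plate corners',)
# box height from two views: corner top wrist (265,268), scene (322,193)
q=r.camera_params('scene')
for z in (60,80,100,120): print(z,cast(p,V,(265,268),z),cast(q,q['view'],(322,193),z))
a=cv2.resize(im[215:395,290:410],None,fx=3.3,fy=3.3,interpolation=2);b=cv2.resize(im[10:190,240:330],None,fx=3.3,fy=3.3,interpolation=2)
cv2.imwrite('pics/crop2.png',np.hstack([a,b]))
E
```

```text
module z8 (array([542.8, 296.8]), array([ 32.3, 132.1]), 78.1) z4 (array([542.5, 297. ]), array([ 32.6, 133.5]), 78.1)
carrier z41 (array([606.4,  89. ]), array([ 42.4, 106.7]), 98.8) box (332, 277, 54, 99)
cradle z6 (array([605.8,  92.3]), array([ 65.2, 182.8]), 98.4)
plate front (310, 224, 62, 32)
plate corner [[564.10011634 176.99265472   6.        ]]
plate corner [[621.8961381  184.35479599   6.        ]]
wall [[586.50627261  28.38499275  42.        ]] [[587.92778916  -4.01047847   0.        ]]
wall [[643.39555962  34.83520666  42.        ]] [[652.01408725   3.25574604   0.        ]]
camera [575.26979371 284.45730366 373.99199318]
plate corners
60 [[524.31864895 163.14845987  60.        ]] [[538.0690954  111.75916659  60.        ]]
80 [[527.56402755 170.87533485  80.        ]] [[516.45737771 138.88646439  80.        ]]
100 [[530.80940615 178.60220983 100.        ]] [[494.84566003 166.01376219 100.        ]]
120 [[534.05478475 186.32908481 120.        ]] [[473.23394235 193.14105998 120.        ]]
```

View pics/crop2.png

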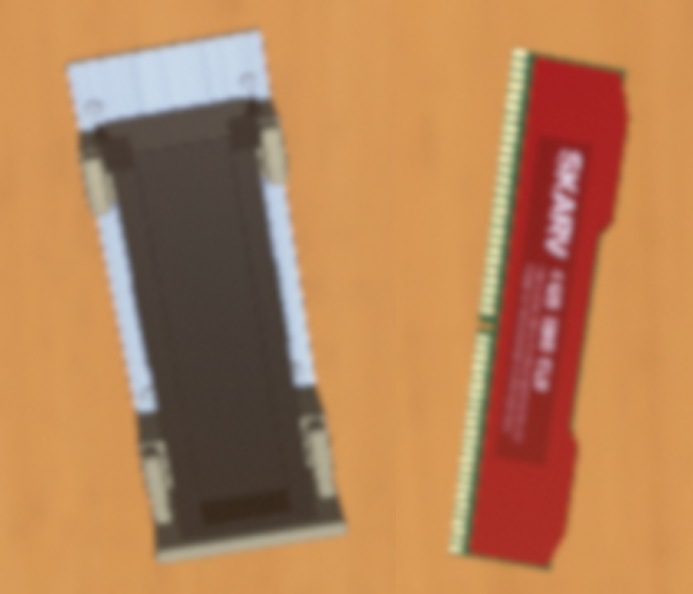

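Scaled: 30 mm / 300 = 0.1, -24.3 mm / 300 = -0.081, -5.2 degrees / 90 = -0.0578.

Request:
send_path --ticks '[[[-0.081, 0.0373, 0], 0], [[-0.081, 0.0373, 0], 0], [[-0.081, 0.0373, 0], 0], [[0, 0, 0.1], -0.0578], [[0, 0, 0.1], -0.0578], [[0, 0, 0.0333], 0], [[0, 0, 0], 0], [[0, 0, 0], 0]]'

```text
clock: 4.07
eef_pos: [604.7, 137.0, 161.8]
eef_rot: [-180.0, 0.0, 98.5]
wrist_force: [0.2, -0.1, 0.1]
width: 85.1
finger_force: 0.0
```

```bash
python3 - <<'E'
from h import *
s=r.get_state();im=np.ascontiguousarray(r.grab_frame('wrist')[:,:,::-1]);cv2.imwrite('pics/w2.png',im)
print(s['clock'],s['eef_pos'],s['eef_rot'])
p=r.camera_params('wrist');V=T_wrist(s);print('cam',-V[:3,:3].T@V[:3,3])
h=cv2.cvtColor(im,cv2.COLOR_BGR2HSV).astype(int)
u=proj(p,V,[[604,106.5,41],[593,180.7,6],[615,31.6,42]]);print(u)
x0,y0=int(u[0,0]),int(u[0,1])
wood=(h[...,0]>9)&(h[...,0]<20)&(h[...,1]>110)&(h[...,2]>120)
for dy in range(-110,100,14):
    y=y0+dy; row=h[y,x0-60:x0+61]; nw=np.where(~wood[y,x0-60:x0+61])[0]; dk=np.where(row[:,2]<80)[0]
    if len(nw): print(y,'nw',nw[0]+x0-60,nw[-1]+x0-60,'dark',(dk[0]+x0-60,dk[-1]+x0-60) if len(dk) else '')
a=cv2.resize(im[40:440,x0-125:x0+125],None,fx=1.5,fy=1.5);cv2.imwrite('pics/w2c.png',a);print(x0-125)
E
```

```text
4.0667 [604.7223023  137.04338765 161.77318163] [-1.79996273e+02  4.79518052e-05  9.84580660e+01]
cam [593.10789311 210.01476301 304.05421429]
[[312.62873823 269.18333509]
 [312.9773754  160.66849687]
 [312.82478751 359.2595159 ]]
159 nw 280 348 dark 
173 nw 272 350 dark 
187 nw 273 350 dark (np.int64(279), np.int64(342))
201 nw 271 351 dark (np.int64(292), np.int64(292))
215 nw 271 351 dark (np.int64(291), np.int64(331))
229 nw 274 349 dark (np.int64(286), np.int64(331))
243 nw 275 349 dark (np.int64(285), np.int64(332))
257 nw 276 349 dark (np.int64(285), np.int64(337))
271 nw 276 349 dark (np.int64(285), np.int64(338))
285 nw 277 348 dark (np.int64(286), np.int64(337))
299 nw 277 348 dark (np.int64(286), np.int64(337))
313 nw 277 348 dark (np.int64(284), np.int64(339))
327 nw 276 348 dark (np.int64(287), np.int64(337))
341 nw 277 347 dark (np.int64(286), np.int64(339))
355 nw 276 348 dark 
187
```

View pics/w2c.png

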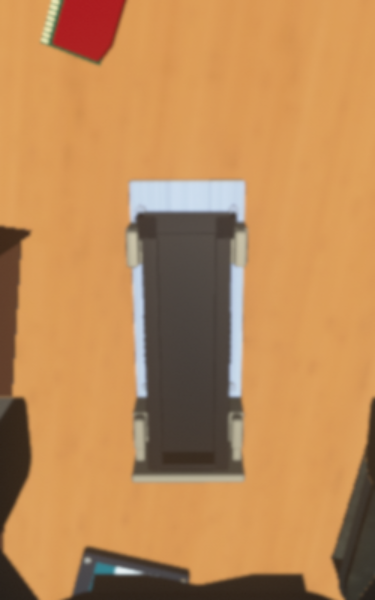

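Carrier is symmetric about column 312, so the yaw of 98.4° holds; cradle origin is about (603.4,106.4), and the wall and plate edges match the prediction. The grip point on the module's far end is (553.4,348.4) at yaw 78.1. Going there.

Scaled: 36.1 mm / 300 = 0.1203, 30 mm / 300 = 0.1, 6.8 degrees / 90 = 0.0756.

Request:
send_path --ticks '[[[0.1203, -0.0107, 0], 0], [[0.1203, -0.0107, 0], 0], [[0.1203, -0.0107, 0], 0], [[0.1203, -0.0107, 0], 0], [[0.1203, -0.0107, 0], 0], [[0.1203, -0.0107, 0], 0], [[0, 0, 0.1], 0.0756], [[0, 0, 0.1], 0.0756], [[0, 0, 0.1], 0.0756], [[0, 0, 0], 0]]' --aperture 50 --clamp_n 70

```text
clock: 4.95
eef_pos: [550.1, 347.5, 66.9]
eef_rot: [-179.6, 0.3, 78.1]
wrist_force: [-0.7, -0.2, -1.0]
width: 49.8
finger_force: 0.0
```

Request:
send_path --ticks '[[[0, 0, 0], 0], [[0, 0, 0], 0]]'

```text
clock: 5.12
eef_pos: [555.2, 349.0, 74.5]
eef_rot: [179.8, -0.2, 78.3]
wrist_force: [0.6, 0.3, -0.2]
width: 50.0
finger_force: 0.0
```

```bash
python3 - <<'E'
from h import *
s=r.get_state();im=np.ascontiguousarray(r.grab_frame('wrist')[:,:,::-1]);cv2.imwrite('pics/w3.png',im)
print(s['eef_pos'],s['eef_rot'])
p=r.camera_params('wrist');V=T_wrist(s)
c=max(blobs(red(im),150),key=cv2.contourArea)
print(rect(cast(p,V,c[:,0],8)),cv2.boundingRect(c))
E
```

```text
[555.22636376 348.97018231  74.54740952] [ 1.79774635e+02 -1.53155904e-01  7.82922346e+01]
(array([545.6, 297.3]), array([ 26. , 129.3]), 78.1) (299, 235, 46, 188)
```

View pics/w3.png

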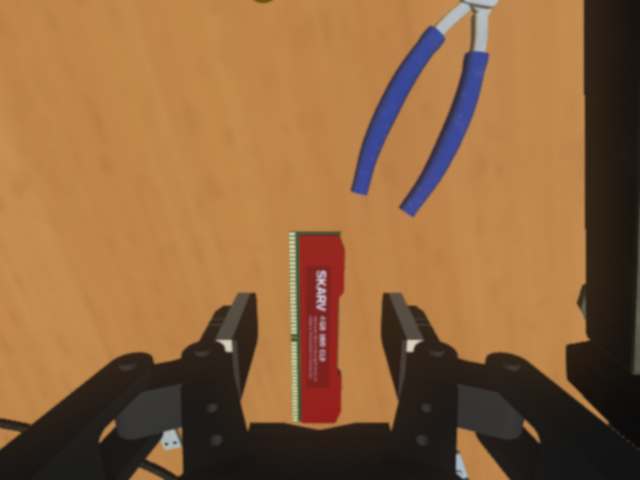

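Wrist view: module upright at columns 290-345, rows 233-422, between the fingers (tips at about cols 258 and 383); the cutters are clear at (420,120). Descending.

Scaled: 15 mm / 300 = 0.05, 10 mm / 300 = 0.0333.

Request:
send_path --ticks '[[[0, 0, 0.05], 0], [[0, 0, 0.05], 0], [[0, 0, 0.05], 0], [[0, 0, 0.0333], 0], [[0, 0, 0.0167], 0], [[0, 0, 0], 0], [[0, 0, 0], 0], [[0, 0, 0], 0], [[0, 0, 0], 0]]'

```text
clock: 5.92
eef_pos: [554.0, 348.4, 12.2]
eef_rot: [179.9, -0.1, 78.2]
wrist_force: [0.7, 0.3, -0.7]
width: 50.0
finger_force: 0.0
```

Scaled: 5 mm / 300 = 0.0167, 4 mm / 300 = 0.0133.

Request:
send_path --ticks '[[[0, 0, 0.0167], 0], [[0, 0, 0.0133], 0], [[0, 0, 0.0067], 0], [[0, 0, 0], 0], [[0, 0, 0], 0]]'

```text
clock: 6.33
eef_pos: [553.1, 348.0, -0.1]
eef_rot: [-180.0, 0.0, 78.2]
wrist_force: [-0.6, -0.1, 0.1]
width: 50.2
finger_force: 0.0
```

Request:
send_path --ticks '[[[0, 0, 0], 0], [[0, 0, 0], 0], [[0, 0, 0], 0], [[0, 0, 0], 0], [[0, 0, 0], 0], [[0, 0, 0], 0]]' --aperture 20 --clamp_n 70

```text
clock: 6.83
eef_pos: [553.8, 348.3, 0.9]
eef_rot: [179.9, -0.0, 78.2]
wrist_force: [0.8, -0.4, 2.8]
width: 29.9
finger_force: 69.6
```

Scaled: -20 mm / 300 = -0.0667, -18 mm / 300 = -0.06, -6.8 degrees / 90 = -0.0756.

Request:
send_path --ticks '[[[0, 0, -0.0667], 0], [[0, 0, -0.0667], 0], [[0, 0, -0.0667], 0], [[0, 0, 0], -0.0744], [[0, 0, 0], -0.0744], [[0, 0, 0], -0.0756], [[-0.06, 0.0233, 0], 0], [[-0.06, 0.0233, 0], 0], [[0, 0, 0], 0], [[0, 0, 0], 0]]'

```text
clock: 7.67
eef_pos: [572.3, 313.9, 59.8]
eef_rot: [-179.9, -0.0, 98.3]
wrist_force: [0.2, -1.1, -1.2]
width: 29.8
finger_force: 69.4
```

Request:
send_path --ticks '[[[0, 0, 0], 0], [[0, 0, 0], 0], [[0, 0, 0], 0], [[0, 0, 0], 0]]'

```text
clock: 8.0
eef_pos: [572.0, 315.1, 60.2]
eef_rot: [-180.0, -0.0, 98.4]
wrist_force: [-0.2, 0.5, -0.5]
width: 29.9
finger_force: 69.4
```

```bash
python3 - <<'E'
from h import *
s=r.get_state();im=np.ascontiguousarray(r.grab_frame('wrist')[:,:,::-1]);cv2.imwrite('pics/w4.png',im)
print(s['eef_pos'],s['eef_rot'])
p=r.camera_params('wrist');V=T_wrist(s)
c=max(blobs(red(im),150),key=cv2.contourArea)
print(rect(cast(p,V,c[:,0],68)),cv2.boundingRect(c),proj(p,V,[[594.3,167.7,41]]))
E
```

```text
[572.00384272 315.0586684   60.20385151] [-1.79986431e+02 -9.05823818e-04  9.84236399e+01]
(array([577.5, 296.3]), array([26.6, 67.4]), 98.6) (293, 285, 68, 145) [[320.69410545 529.33589238]]
```

View pics/w4.png

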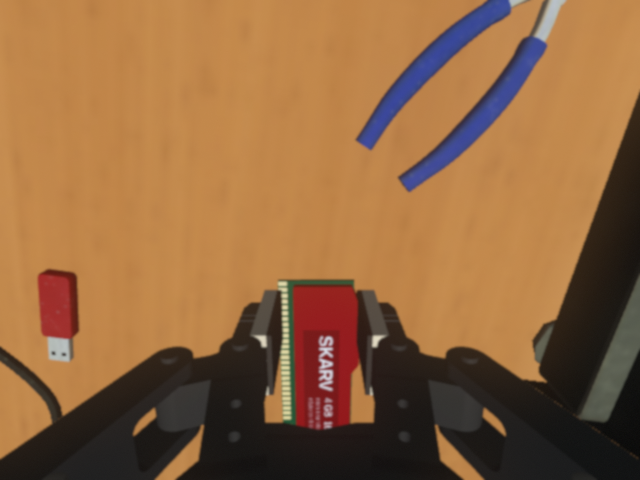

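Wrist view: module held square, cols 278-354, with its far end at row 280. Its middle is at col 316.5, so the camera reads about 0.7 mm to one side. Checking numerically in the scene view that it's level.

```bash
python3 - <<'E'
from h import *
s=r.get_state();im=np.ascontiguousarray(r.grab_frame('scene')[:,:,::-1]);cv2.imwrite('pics/s2.png',im)
p=r.camera_params('scene');V=p['view']
im0=cv2.imread('pics/scene0.png')
# calibration check with the module's first pose (542.6,297,yaw78.1,top z8)
def corners(c,yaw,z):
    a=np.radians(yaw);u=np.array([np.cos(a),np.sin(a)]);v=np.array([np.sin(a),-np.cos(a)])
    return np.array([[*(np.array(c)+i*66.5*u+j*16*v),z] for i,j in((1,-1),(1,1),(-1,1),(-1,-1))])
e=np.array([np.cos(np.radians(98.4)),np.sin(np.radians(98.4))])
for I,C in((im0,corners((542.6,297),78.1,8)),(im,corners(s['eef_pos'][:2]-52.5*e,98.4,s['eef_pos'][2]+7.1))):
    P=proj(p,V,C);print('pred',P.round(1).tolist())
    for c in blobs(red(I),150):
        c=c[:,0]
        if np.linalg.norm(c.mean(0)-P.mean(0))<40:
            q=cv2.boxPoints(cv2.minAreaRect(c));print('red',q.round(1).tolist(),'ext',c[c[:,0].argmin()],c[c[:,0].argmax()],c[c[:,1].argmin()],c[c[:,1].argmax()])
P=P.mean(0).astype(int);x,y=P
cv2.imwrite('pics/s2c.png',cv2.resize(im[y-70:y+70,x-90:x+90],None,fx=4.2,fy=4.2,interpolation=2));print(x-90,y-70)
E
```

```text
pred [[233.6, 270.1], [224.9, 261.5], [282.9, 236.3], [292.2, 243.7]]
red [[226.89999389648438, 261.3999938964844], [285.3999938964844, 236.10000610351562], [289.0, 244.39999389648438], [230.5, 269.70001220703125]] ext [228 262] [288 244] [280 239] [232 268]
pred [[241.3, 231.6], [227.7, 226.4], [269.8, 195.6], [282.7, 199.8]]
165 143
```

View pics/s2c.png

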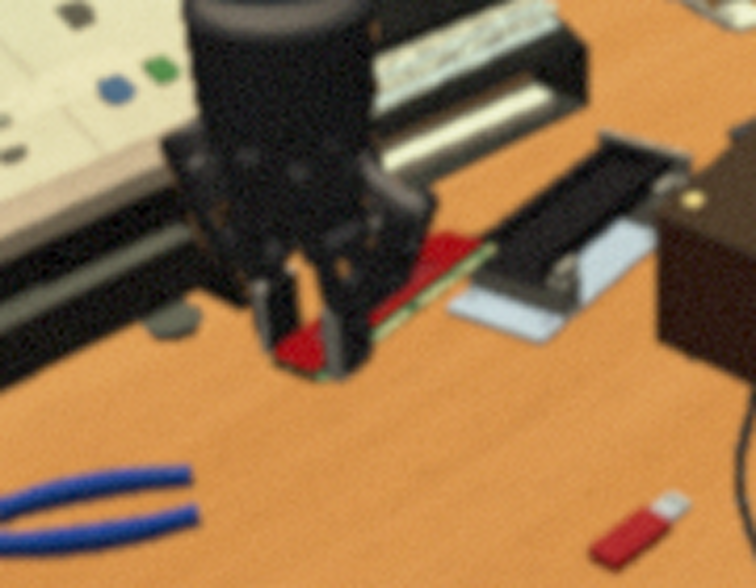

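The module's leading corner at crop (495,242) matches the level prediction (494,238). Now I'll lower to insertion height, shift 1.3 mm, and ease in.

Scaled: 10 mm / 300 = 0.0333, 1.3 mm / 300 = 0.0043.

Request:
send_path --ticks '[[[0, 0.0043, 0.0333], 0], [[0, 0, 0.0333], 0], [[0, 0, 0.031], 0], [[0, 0, 0], 0], [[0, 0, 0], 0], [[0, 0, 0], 0], [[0, 0, 0], 0]]'

```text
clock: 8.68
eef_pos: [574.1, 314.8, 31.4]
eef_rot: [180.0, -0.0, 98.4]
wrist_force: [-0.6, 0.5, -0.2]
width: 29.7
finger_force: 69.4
```

Request:
send_path --ticks '[[[-0.0233, 0, 0], 0], [[-0.0233, 0, 0], 0], [[-0.0233, 0, 0], 0], [[-0.0167, 0, 0], 0], [[-0.0167, 0, 0], 0], [[-0.0167, 0, 0], 0], [[-0.0167, 0, 0], 0], [[-0.0133, 0, 0], 0], [[0, 0, 0], 0], [[0, 0, 0], 0]]'

```text
clock: 9.52
eef_pos: [580.3, 270.0, 31.0]
eef_rot: [180.0, -0.0, 98.4]
wrist_force: [0.4, 0.1, -1.2]
width: 29.8
finger_force: 69.4
```

```bash
python3 -c "
from h import *
s=r.get_state();print(s['wrist_force'],s['moment'])"
```

```text
[ 0.38836639  0.13248672 -1.20614953] [ 0.0315244   0.03225594 -0.03140124]
```

Scaled: -8 mm / 300 = -0.0267, -4 mm / 300 = -0.0133.

Request:
send_path --ticks '[[[-0.0267, 0, 0], 0], [[-0.0267, 0, 0], 0], [[-0.0267, 0, 0], 0], [[-0.0267, 0, 0], 0], [[-0.0267, 0, 0], 0], [[-0.0133, 0, 0], 0], [[0, 0, 0], 0], [[0, 0, 0], 0]]'

```text
clock: 10.18
eef_pos: [586.8, 226.3, 31.0]
eef_rot: [180.0, -0.0, 98.3]
wrist_force: [0.2, 0.5, 0.1]
width: 29.7
finger_force: 69.4
```

Request:
send_path --ticks '[[[-0.0267, 0, 0], 0], [[-0.0267, 0, 0], 0], [[-0.0267, 0, 0], 0], [[-0.0267, 0, 0], 0], [[-0.0267, 0, 0], 0], [[-0.01, 0, 0], 0], [[0, 0, 0], 0], [[0, 0, 0], 0]]'

```text
clock: 10.85
eef_pos: [593.0, 183.9, 31.0]
eef_rot: [180.0, -0.0, 98.3]
wrist_force: [0.4, -0.1, 0.3]
width: 29.7
finger_force: 69.4
```

```bash
python3 -c "
from h import *
s=r.get_state();print(s['wrist_force'],s['moment'],s['eef_pos'])"
```

```text
[ 0.37165529 -0.10976439  0.25723602] [-0.00587503 -0.0317936   0.00843653] [593.00022806 183.88143057  31.01025069]
```

Scaled: -20 mm / 300 = -0.0667, 19 mm / 300 = 0.0633.

Request:
send_path --ticks '[[[0, 0, 0], 0], [[0, 0, 0], 0], [[0, 0, 0], 0], [[0, 0, 0], 0], [[0, 0, -0.0333], 0], [[0, 0, -0.0667], 0], [[0, 0, -0.05], 0], [[0.06, 0, 0], 0], [[0.0633, 0, 0], 0], [[0, 0, 0], 0]]' --aperture 50

```text
clock: 11.68
eef_pos: [587.5, 223.2, 77.4]
eef_rot: [179.9, -0.1, 98.5]
wrist_force: [-0.0, -0.0, 0.6]
width: 50.1
finger_force: 0.0
```

Request:
send_path --ticks '[[[0, 0, 0], 0], [[0, 0, 0], 0], [[0, 0, 0], 0], [[0, 0, 0], 0], [[0, 0, 0], 0], [[0, 0, 0], 0], [[0, 0, 0], 0]]' --aperture 0 --clamp_n 40

```text
clock: 12.27
eef_pos: [587.6, 220.4, 76.0]
eef_rot: [-180.0, 0.0, 98.4]
wrist_force: [-0.5, -0.7, 0.7]
width: -0.0
finger_force: 0.0
```

```bash
python3 - <<'E'
from h import *
s=r.get_state();im=np.ascontiguousarray(r.grab_frame('wrist')[:,:,::-1]);cv2.imwrite('pics/w5.png',im)
print(s['eef_pos'],s['width'])
p=r.camera_params('scene');V=p['view'];im=np.ascontiguousarray(r.grab_frame('scene')[:,:,::-1]);cv2.imwrite('pics/s3.png',im)
for c in blobs(red(im),10):
    x,y,w,h=cv2.boundingRect(c)
    if 200<x<340 and 150<y<260: print((x,y,w,h),rect(cast(p,V,c[:,0],37)))
E
```

```text
[587.59294185 220.43547781  75.95720104] -0.0436379461001458
(273, 183, 41, 30) (array([601.9, 133.8]), array([ 31.8, 137.8]), 98.4)
```

Scaled: 20 mm / 300 = 0.0667, 15 mm / 300 = 0.05.

Request:
send_path --ticks '[[[0, 0, 0.0667], 0], [[0, 0, 0.05], 0], [[0, 0, 0.0333], 0], [[0, 0, 0], 0], [[0, 0, 0], 0], [[0, 0, 0], 0]]'

```text
clock: 12.87
eef_pos: [588.0, 220.8, 31.4]
eef_rot: [180.0, -0.0, 98.4]
wrist_force: [0.8, 0.3, 0.2]
width: -0.1
finger_force: 0.0
```

Request:
send_path --ticks '[[[-0.0167, 0, 0], 0], [[-0.0167, 0, 0], 0], [[-0.0133, 0, 0], 0], [[-0.0133, 0, 0], 0], [[-0.0133, 0, 0], 0], [[-0.0133, 0, 0], 0], [[-0.0133, 0, 0], 0], [[0, 0, 0], 0], [[0, 0, 0], 0]]'

```text
clock: 13.62
eef_pos: [591.9, 190.7, 30.9]
eef_rot: [-180.0, 0.0, 98.4]
wrist_force: [-0.3, 0.0, 0.1]
width: 0.1
finger_force: 0.0
```

Scaled: -2 mm / 300 = -0.0067.

Request:
send_path --ticks '[[[-0.0067, 0, 0], 0], [[-0.0067, 0, 0], 0], [[-0.0067, 0, 0], 0], [[0, 0, 0], 0], [[0, 0, 0], 0], [[0, 0, 0], 0]]'

```text
clock: 14.12
eef_pos: [592.8, 185.1, 31.0]
eef_rot: [180.0, 0.0, 98.4]
wrist_force: [-0.2, -0.2, 0.8]
width: 0.2
finger_force: 0.0
```

Scaled: -1 mm / 300 = -0.0033.

Request:
send_path --ticks '[[[-0.0033, 0, 0], 0], [[-0.0033, 0, 0], 0], [[0, 0, 0], 0], [[0, 0, 0], 0]]'

```text
clock: 14.45
eef_pos: [593.1, 183.1, 31.0]
eef_rot: [-180.0, 0.0, 98.4]
wrist_force: [-0.5, -0.6, 0.1]
width: -0.1
finger_force: 0.0
```

Request:
send_path --ticks '[[[-0.0033, 0, 0], 0], [[0, 0, 0], 0], [[0, 0, 0], 0]]'

```text
clock: 14.7
eef_pos: [593.2, 182.2, 31.0]
eef_rot: [-180.0, -0.0, 98.4]
wrist_force: [-0.3, 0.7, 0.3]
width: -0.4
finger_force: 0.3
```

Scaled: -1 mm / 300 = -0.0033.

Request:
send_path --ticks '[[[-0.0033, 0, 0], 0], [[0, 0, 0], 0], [[0, 0, 0], 0]]'

```text
clock: 14.95
eef_pos: [593.4, 181.1, 31.0]
eef_rot: [180.0, -0.0, 98.4]
wrist_force: [0.1, 0.8, 0.3]
width: 0.4
finger_force: 0.4
```

Request:
send_path --ticks '[[[-0.0033, 0, 0], 0], [[0, 0, 0], 0], [[0, 0, 0], 0]]'

```text
clock: 15.2
eef_pos: [593.3, 180.8, 31.0]
eef_rot: [-180.0, -0.1, 98.4]
wrist_force: [-0.6, 4.6, -0.1]
width: -0.2
finger_force: 2.5
```

Scaled: -1 mm / 300 = -0.0033.

Request:
send_path --ticks '[[[-0.0033, 0, 0], 0], [[0, 0, 0], 0], [[0, 0, 0], 0]]'

```text
clock: 15.45
eef_pos: [593.3, 180.6, 31.0]
eef_rot: [-180.0, -0.1, 98.4]
wrist_force: [-1.2, 7.9, 1.3]
width: 0.1
finger_force: 4.2
```

Request:
send_path --ticks '[[[-0.0017, 0, 0], 0], [[0, 0, 0], 0], [[0, 0, 0], 0]]'

```text
clock: 15.7
eef_pos: [593.2, 180.5, 31.0]
eef_rot: [-180.0, -0.2, 98.4]
wrist_force: [-1.9, 9.4, 0.2]
width: 0.0
finger_force: 5.0
```

Firm stop: force rises 4.6, 7.9, 9.4 N with no further travel, so the module is home against the end wall. Back off, rise and check from above.

The manual's scale: shifts go in shares of 300 mm and turns go in shares of 90 degrees. Converting my numbers, -35 mm / 300 = -0.1167, -27 mm / 300 = -0.09.

Request:
send_path --ticks '[[[0.0267, 0, 0], 0], [[0, 0, -0.0833], 0], [[0, 0, -0.1167], 0], [[0, 0, -0.1167], 0], [[0, 0, -0.1167], 0], [[-0.0833, 0, 0], 0], [[-0.09, 0, 0], 0], [[0, 0, 0], 0], [[0, 0, 0], 0], [[0, 0, 0], 0]]' --aperture 60 --clamp_n 60

```text
clock: 16.53
eef_pos: [599.9, 135.1, 160.6]
eef_rot: [-180.0, 0.0, 98.4]
wrist_force: [-0.4, 0.8, -0.3]
width: 60.0
finger_force: 0.0
```

```bash
python3 - <<'E'
from h import *
s=r.get_state();im=np.ascontiguousarray(r.grab_frame('wrist')[:,:,::-1]);cv2.imwrite('pics/w6.png',im)
print(s['eef_pos'],s['eef_rot'],s['width'])
p=r.camera_params('wrist');V=T_wrist(s)
for c in blobs(red(im),30):
    x,y,w,h=cv2.boundingRect(c)
    if 230<x<400: print((x,y,w,h),rect(cast(p,V,c[:,0],37)))
e=np.array([-.1461,.9893]);
for y,z in((65.5,37),(62,44),(62,26),(-68,37),(-68,41)): print(y,z,proj(p,V,[[*(np.array([604.1,106.5])+(y-1.6)*e),z]]).round(1))
a=cv2.resize(im[40:440,195:445],None,fx=1.5,fy=1.5);cv2.imwrite('pics/w6c.png',a)
E
```

```text
[599.8980998  135.07972573 160.57310791] [-1.79955776e+02  2.19954568e-02  9.83546138e+01] 60.04680525634243
(304, 182, 35, 166) (array([605.3, 103.6]), array([ 24. , 130.7]), 98.4)
65.5 37 [[319.9 179.7]]
62 44 [[319.9 186.4]]
62 26 [[319.9 182.3]]
-68 37 [[319.8 348.3]]
-68 41 [[319.8 351.2]]
```

View pics/w6c.png

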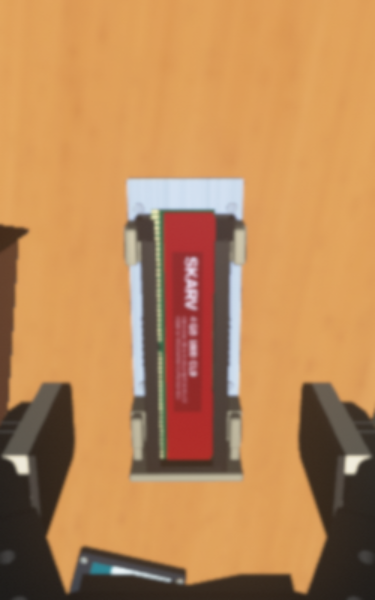

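Picture: module lies under both lips, its inner end at row 348, exactly where the stop projects, and its outer end just past the mouth at (187,210) in the crop. Now grip the carrier.

Scaled: 25 mm / 300 = 0.0833, 20 mm / 300 = 0.0667.

Request:
send_path --ticks '[[[-0.0533, 0, 0], 0], [[-0.0533, 0, 0], 0], [[0, 0, 0.0833], 0], [[0, 0, 0.0833], 0], [[0, 0, 0.0833], 0], [[0, 0, 0.0667], 0], [[0, 0, 0.0333], 0], [[0, 0, 0], 0], [[0, 0, 0], 0], [[0, 0, 0], 0]]' --aperture 60 --clamp_n 80

```text
clock: 17.42
eef_pos: [606.0, 103.8, 57.6]
eef_rot: [179.9, 0.0, 98.4]
wrist_force: [0.3, -0.1, -0.0]
width: 60.0
finger_force: 0.0
```

Scaled: 12 mm / 300 = 0.04, 10 mm / 300 = 0.0333.

Request:
send_path --ticks '[[[0, 0, 0.04], 0], [[0, 0, 0.04], 0], [[0, 0, 0.0333], 0], [[0, 0, 0.0267], 0], [[0, 0, 0], 0], [[0, 0, 0], 0], [[0, 0, 0], 0], [[0, 0, 0], 0]]'

```text
clock: 18.08
eef_pos: [605.4, 103.5, 14.6]
eef_rot: [179.9, 0.0, 98.4]
wrist_force: [-0.9, 0.1, 0.6]
width: 59.7
finger_force: 0.0
```

Request:
send_path --ticks '[[[0, -0.0017, 0.005], 0], [[0, 0, 0], 0], [[0, 0, 0], 0], [[0, 0, 0], 0], [[0, 0, 0], 0], [[0, 0, 0], 0], [[0, 0, 0], 0], [[0, 0, 0], 0]]' --aperture 35 --clamp_n 60

```text
clock: 18.75
eef_pos: [604.8, 103.4, 13.1]
eef_rot: [179.9, 0.0, 98.4]
wrist_force: [-0.5, -0.0, 5.5]
width: 41.2
finger_force: 61.8
```

Scaled: -5 mm / 300 = -0.0167, -4 mm / 300 = -0.0133.

Request:
send_path --ticks '[[[0, 0, -0.0033], 0], [[0, 0, -0.0067], 0], [[0, 0, -0.01], 0], [[0, 0, -0.0133], 0], [[0, 0, -0.0167], 0], [[0, 0, -0.0167], 0], [[0, 0, -0.0167], 0], [[0, 0, -0.0167], 0], [[0, 0, -0.0167], 0], [[0, 0, -0.0167], 0]]' --aperture 35 --clamp_n 70

```text
clock: 19.58
eef_pos: [604.4, 103.4, 53.2]
eef_rot: [180.0, 0.0, 98.4]
wrist_force: [0.2, -0.7, -1.2]
width: 40.6
finger_force: 70.7
```

Request:
send_path --ticks '[[[0, 0, -0.02], 0], [[0, 0, -0.02], 0], [[0, 0, -0.02], 0], [[0, 0, -0.02], 0], [[0, 0, -0.02], 0], [[0, 0, -0.02], 0], [[0, 0, -0.02], 0], [[0, 0, -0.02], 0], [[0, 0, -0.02], 0], [[0, 0, -0.02], 0]]'

```text
clock: 20.42
eef_pos: [604.3, 103.4, 113.1]
eef_rot: [-180.0, 0.0, 98.4]
wrist_force: [-0.1, -0.6, -0.9]
width: 41.0
finger_force: 70.7
```

Request:
send_path --ticks '[[[0, 0, -0.02], 0], [[0, 0, -0.02], 0], [[0, 0, -0.02], 0], [[0, 0, -0.02], 0], [[0, 0, -0.02], 0], [[0, 0, -0.02], 0], [[0, 0, -0.02], 0], [[0, 0, -0.0167], 0], [[0, 0, -0.0133], 0], [[0, 0, -0.01], 0]]'

```text
clock: 21.25
eef_pos: [604.5, 103.4, 167.2]
eef_rot: [180.0, 0.0, 98.4]
wrist_force: [0.2, 0.0, -1.1]
width: 40.8
finger_force: 70.7
```

Request:
send_path --ticks '[[[0, 0, -0.0067], 0], [[0, 0, -0.0033], 0], [[0, 0, 0], 0], [[0, 0, 0], 0], [[0, 0, 0], 0], [[0, 0, 0], 0], [[0, 0, 0], 0], [[0, 0, 0], 0], [[0, 0, 0], 0], [[0, 0, 0], 0]]'

```text
clock: 22.08
eef_pos: [604.3, 103.4, 169.5]
eef_rot: [-180.0, -0.0, 98.4]
wrist_force: [0.1, 0.5, -1.3]
width: 41.0
finger_force: 70.7
```

```bash
python3 - <<'E'
from h import *
s=r.get_state();print(s['eef_pos'],s['wrist_force'],s['moment'],s['qd'].round(2))
e=np.array([-.1461,.9893]);o=s['eef_pos'][:2]+2*e;z=s['eef_pos'][2]+13
w=r.grab_frame('wrist')[:,:,::-1];sc=r.grab_frame('scene')[:,:,::-1];sd=r.grab_frame('side')[:,:,::-1]
for n,im in(('w7',w),('s7',sc),('d7',sd)): cv2.imwrite(f'pics/{n}.png',im)
for n,im in(('scene',sc),('wrist',w),('side',sd)):
    im=np.ascontiguousarray(im);p=r.camera_params(n);V=p['view'] if n!='wrist' else T_wrist(s)
    print(n,'pred module ends, top mid',proj(p,V,[[*(o+y*e),z+11] for y in(65.5,-67.5)]).round(1).tolist())
    for c in blobs(red(im),20):
        c=c[:,0]; print('  ',cv2.boundingRect(c),c[c[:,1].argmin()],c[c[:,1].argmax()])
E
```

```text
[604.30659435 103.42262894 169.47118573] [ 0.07268885  0.50708903 -1.2828157 ] [-0.04717715  0.01583108 -0.0150134 ] [-0.03 -0.04  0.01 -0.07 -0.03 -0.04]
scene pred module ends, top mid [[281.2, 134.9], [316.8, 113.8]]
   (338, 325, 50, 49) [352 325] [369 373]
   (306, 264, 18, 15) [317 264] [311 278]
   (129, 165, 14, 7) [138 165] [131 171]
   (386, 118, 9, 10) [391 118] [389 127]
   (277, 116, 31, 22) [304 116] [283 137]
   (458, 88, 6, 11) [459  88] [458  98]
   (337, 72, 32, 8) [351  72] [340  79]
   (383, 43, 6, 7) [386  43] [384  49]
wrist pred module ends, top mid [[321.2, 143.3], [320.5, 485.3]]
   (286, 149, 81, 282) [289 149] [316 430]
side pred module ends, top mid [[391.7, 182.1], [419.0, 207.6]]
   (422, 449, 49, 7) [422 449] [461 455]
   (465, 429, 6, 15) [465 429] [469 443]
   (445, 428, 17, 15) [445 428] [445 442]
   (435, 427, 9, 16) [435 427] [436 442]
   (393, 425, 38, 28) [396 425] [414 452]
   (420, 332, 20, 28) [430 332] [429 359]
   (616, 324, 7, 6) [617 324] [618 329]
   (217, 219, 30, 18) [232 219] [223 236]
   (396, 184, 30, 24) [396 184] [413 207]
```

Loaded weight reads about 1.3 N and the module ends match the level prediction. The underside is at about 182 mm; raise the last 18 mm and settle.

Scaled: -5 mm / 300 = -0.0167, -4 mm / 300 = -0.0133.

Request:
send_path --ticks '[[[0, 0, -0.0067], 0], [[0, 0, -0.0133], 0], [[0, 0, -0.0167], 0], [[0, 0, -0.0133], 0], [[0, 0, -0.0067], 0], [[0, 0, -0.0033], 0], [[0, 0, 0], 0], [[0, 0, 0], 0], [[0, 0, 0], 0], [[0, 0, 0], 0]]'

```text
clock: 23.07
eef_pos: [604.1, 103.4, 187.2]
eef_rot: [-180.0, -0.0, 98.4]
wrist_force: [0.0, -0.2, -2.3]
width: 40.9
finger_force: 70.7
```

Request:
send_path --ticks '[[[0, 0, 0], 0], [[0, 0, 0], 0], [[0, 0, 0], 0], [[0, 0, 0], 0], [[0, 0, 0], 0]]'

```text
clock: 23.48
eef_pos: [604.3, 103.4, 187.5]
eef_rot: [-180.0, -0.0, 98.4]
wrist_force: [-0.2, -0.2, -0.5]
width: 40.9
finger_force: 70.7
```

```bash
python3 - <<'E'
from h import *
s=r.get_state();im=np.ascontiguousarray(r.grab_frame('wrist')[:,:,::-1])
print([cv2.boundingRect(c) for c in blobs(red(im),20)],s['qd'].round(2))
E
python3 -c "
from plant import r
print(r.sign_off())"
```

```text
[(286, 149, 81, 282)] [-0.05 -0.04 -0.03 -0.1   0.09 -0.03]
the job is handed in; nothing more can be done
None
```

The memory module is home in the larger carrier, and the gripper is holding the loaded carrier level and still with its underside about 20 cm above the desk; the job was handed in at 23.5 s, and the sign-off gave no verdict.

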